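# Take the bench pin off its quick-release mount

## Robot

A 6-joint arm with a two-finger parallel gripper is mounted at the origin on the work surface. World frame = base frame: x ahead of the robot, y to its left, z up, the work surface at z = 0. Lengths are in m, angles in degrees, forces in N, time in s.
With the tool pointing down it reaches from about 0.325 to 0.925 m from the base axis. Payload 3.1 kg.
Tool frame: the origin (TCP) lies midway between the tips of the shut fingers; the grasp point (between the pads) lies 19 mm behind it; z points along the fingers, y is the line along which they close (so a half turn about z gives the same grasp; the last joint's range is limited). The gripper opens to 85 mm and grips with 20 to 120 N. Pads are 22 mm wide; open, the fingers measure 114 mm over their backs; the gripper's body (76 mm by 85 mm) begins 54 mm behind the grasp point. The pads swing forward as they close: fully open they stand 13 mm farther back than shut.
Start: joints at [-78.85, 12.427, 92.441, -0, 75.132, -6.429], TCP at [0.189, -0.596, 0.208] pointing down, gripper open.
Joint ranges: [-157.48, 157.48], [-44.54, 120.13], [17.64, 146.25], [-64.5, 244.5], [7.68, 150.69], [-147.95, 147.95]. Speed limits (degrees/s): [159.86, 159.86, 180, 180, 180, 180].

## Interface

Orientations are given as a 3x3 rotation matrix whose columns are the frame's x, y, z axes.
In Python, from bench import get_state, optics, robot gives the robot as it stands.
- The arm moves only by the tool send_rows, never from a script. Its argument "deltas" is a list of rows, each a list of 5 numbers: the shift along the tool's x, y, z in mm, then the turn about the tool's z in degrees, then the finger opening in mm, from 0 to 85.4. In form: [[tx, ty, tz, roll, claw], ...]. A call has exactly 10 rows; each row is the pose to reach, as a shift and turn from the pose commanded when the call began, along the tool's axes at that moment; what a row does not reach only later rows make up. A row lasts 1/10 s, in which the tool goes at most 50 mm and 8.59 degrees, less where a joint would pass 70% of its speed; a pose out of reach is approached as far as the arm can. A call with a gripper value outside its range is refused whole. The fingers move at their own pace and stop on an object; "newtons" is the grip in N (left out, the last holds). Time passes only in rows, so rows that repeat a pose let the fingers close, or fill a call up. It gives the time, the measured TCP pose, the force, the opening and the grip force at its end, in the units of the state.
- get_state(): the state, without advancing time (a new reading comes with each control period).
- optics.camera(name): name is "scene" or "side" or "wrist"; returns the picture (480x640x3 uint8, red, green, blue); there is no depth.
- optics.get_calibration(name): a dict with "K" (3x3 intrinsics, pixels), "R" (3x3) and "t" (3): a world point X has camera coordinates R X + t. Camera axes: x right, y down, z forward; pixel columns grow to the right and rows downward; lengths in m; the calibration is good to about 2 mm. A picture is of the moment at which its call begins: read the wrist's pose just before it. get_calibration takes no time and is no camera call; for the wrist camera it gives the pose at the moment of the call.
- robot.sign_off(): hands the job in; it is judged then, once.
The state is a dict: "t": time; "qpos": joint angles; "joint_vel": joint speeds; "effort": joint torques, N m; "tool_pos": TCP position; "tcp_rot": TCP orientation; "ft_force": force on the tool from outside, world axes, zero at the start; "torque": the same for the moment, N m; "gripper_width": finger opening in m; "grip_force": force on a finger pad.
Only numpy, scipy, OpenCV 4.12 (cv2) and the standard library are available. Lean on these libraries where they do the work, as an engineer would, in place of code of your own. Each camera call takes 0.05 s, during which the arm holds its last target. There are 200 camera calls.

## Task

Take the wooden bench pin off its steel mount and set it down gently in the wooden tray, standing on its foot. Keep its black thumb pad held down while you drag the pin along the slide towards the fork end until it comes to the open end, then lift it out; use only a firm finger's push on the pad (never above about 20 N) and do not strain the catch. Leave the other things on the bench where they are.

Things in the scene. Friction and masses are not known exactly. Their poses are not given: they have to be found in the camera images.
- mount: Steel mount screwed to the bench: channel 131 long x 40 wide on a plate 165 x 84 x 6. Origin on the bench under the channel, z up, x along it; the pin comes off towards -x. From x = 8 to 75 two flanges, 16 apart, trap the pin's T-foot and have three catch notches under them, 15 apart; from -48 to 8 it is open, 32 wide, and the foot lifts straight out. A wall at x = -48 stops the foot.
- pin: Wooden bench pin 89 long x 50 wide x 15 thick, forked at its -x end, about 0.22 kg. Origin on the wood's underside above the middle of its foot. It starts at mount x = 53, about level, and must slide 70 to 81 mm towards -x to be free. The slide is crowned: it falls away ever more steeply (25 degrees at most), so follow it by feel. Grip it across its 50 mm width; the channel below is narrower.
- pin_foot (a point): Centre of the underside of the pin's steel T-foot, 22 below the wood; foot 40 long x 26 wide. The pin stands on it.
- pad: Black thumb pad on the pin, a spring release button. Origin mid pressing face, 25 above the wood's underside; face 30 long x 34 wide, axes as the pin's. A lip 4 thick, 8 high, along its -x edge lets a fingertip pull. Goes down 6 mm: 3 N to start, 6 N at the stop; the catch is free from 4.5 mm down, and catches in the next notch if let up during the slide.
- tray: Wooden tray 170 (x) x 160 (y) x 22 high, walls 5, inner floor 5 above the bench. Origin under its centre.
- board: Grey soldering board 170 x 150 x 18, fixed. Origin under its centre. Leave alone.
- charcoal: Black charcoal block 60 x 45 x 25 lying on the board. Leave alone.
- jar: White jar with a steel lid, 56 across, 50 high. Origin under its centre. Leave alone.
- bench_block: Square steel bench block 60 x 60 x 22. Origin under its centre. Leave alone.
Things that resemble listed ones, but are neither listed nor needed, are in the scene too. There is more than one size of the pin; the job needs the middle-sized.

How it is judged:
By the outcome, as a careful person would: the job done as asked, in the order asked, and still so for the second after the job is handed in, with the robot touching nothing.
It also fails if it takes over 72 s, if anything falls off the work surface, if the arm or the gripper's body presses on something with over 40 N, if the wrist force passes 120 N, or if a joint passes its speed limit or range.

## Working session

There is one attempt and no reset: what is moved stays moved. The work goes in short steps, Python scripts to look and compute and a tool call to move; the robot and the scene stay as the last step left them, time stands still between calls to the robot, and variables do not carry over. Pictures are saved under pics/ and viewed, at most 10 in all, crops included, and the job is handed in when it is done.

Besides the shell and the picture viewer there is one more tool, called after "Call:" by a JSON object that holds its "fn" and its "kwargs", one argument or row to a line. send_rows: Moves the arm, as the interface text tells. Its arguments: {"type":"object","properties":{"deltas":{"type":"array"},"newtons":{"type":"number"}},"required":["deltas"]}

```bash
ls; mkdir -p pics; python3 - <<'E'
from bench import get_state, optics, robot
import cv2,numpy as np
for n in ("scene","side"):
    im=optics.camera(n); cv2.imwrite(f"pics/{n}0.png",im[:,:,::-1])
    c=optics.get_calibration(n); print(n,np.round(c["K"],1).tolist(),np.round(c["R"],3).tolist(),np.round(c["t"],3).tolist())
s=get_state(); print(s)
E
```

```text
pics
scene [[545.7, 0.0, 319.0], [0.0, 545.7, 237.7], [0.0, 0.0, 1.0]] [[-0.612, 0.791, -0.002], [0.639, 0.493, -0.591], [-0.467, -0.363, -0.807]] [0.291, -0.259, 1.129]
side [[489.5, 0.0, 317.7], [0.0, 489.5, 239.8], [0.0, 0.0, 1.0]] [[0.995, -0.1, -0.012], [-0.08, -0.707, -0.702], [0.062, 0.7, -0.712]] [-0.503, 0.106, 0.87]
{'t': 0.1, 'qpos': array([-7.88501372e+01,  1.24736570e+01,  9.25199647e+01,  2.22163046e-03,
        7.51329060e+01, -6.42811266e+00]), 'joint_vel': array([ 0.1179852 , -0.06663796, -0.27320902,  0.00888788,  0.0917183 ,
        0.03361375]), 'effort': array([-4.85017299e-04, -3.98075294e+01, -3.04968309e+01, -1.51025224e-04,
        4.22170750e-03, -6.13775526e-06]), 'tool_pos': array([ 0.1886363 , -0.59502478,  0.20647949]), 'tcp_rot': array([[ 9.53309901e-01,  3.01993510e-01, -3.90267073e-04],
       [ 3.01993629e-01, -9.53307465e-01,  2.17388747e-03],
       [ 2.84455394e-04, -2.19024662e-03, -9.99997561e-01]]), 'ft_force': array([ 0.5923568 ,  0.44395036, -0.49736709]), 'torque': array([-0.0052916 , -0.04850797,  0.07057668]), 'grip_force': 0.0, 'gripper_width': 0.08557165132814931}
```

View pics/scene0.png

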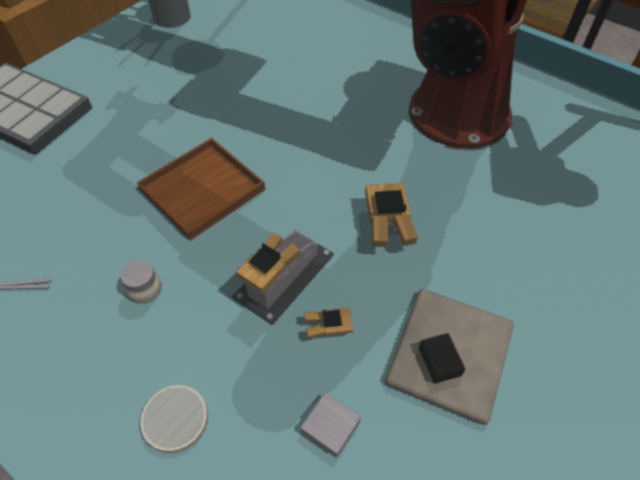

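View pics/side0.png

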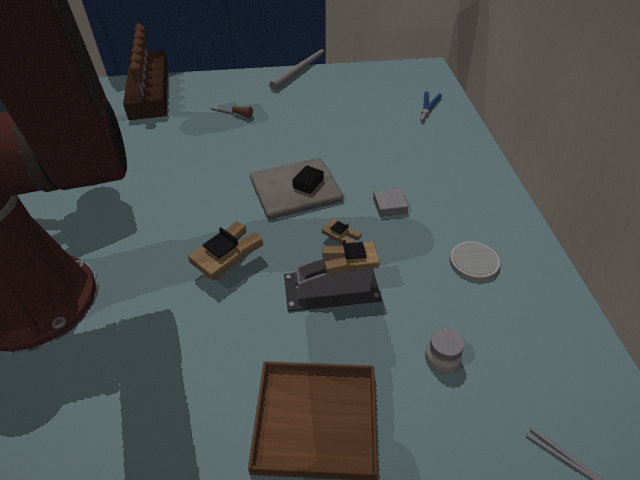

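```bash
python3 - <<'E'
import cv2,numpy as np
a=cv2.imread("pics/scene0.png")[215:335,225:345]; b=cv2.imread("pics/side0.png")[225:325,275:395]
a=cv2.resize(a,None,fx=4,fy=4,interpolation=2); b=cv2.resize(b,None,fx=3,fy=3,interpolation=2)
c=np.zeros((480,800,3),np.uint8); c[:,:480]=a; c[:300,480:800]=cv2.resize(b,(320,267))[:300] if 0 else np.pad(b[:300,:320],((0,0),(0,0),(0,0)))
cv2.imwrite("pics/crop0.png",np.clip(c*1.5,0,255).astype(np.uint8))
E
```

```text
(no output)
```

View pics/crop0.png

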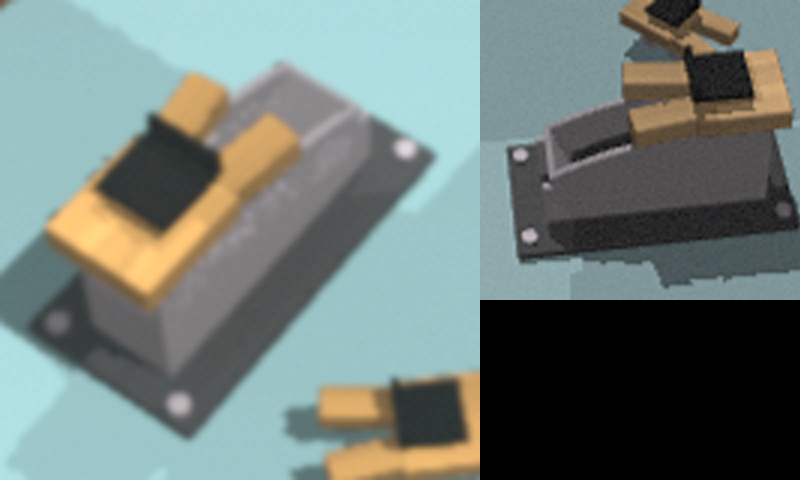

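```bash
cat >h.py <<'E'
import numpy as np
from bench import get_state, optics, robot
def ray(n,p,c=None):
    c=c or optics.get_calibration(n); R=np.array(c["R"]);t=np.array(c["t"])
    d=R.T@np.linalg.inv(c["K"])@np.array([p[0],p[1],1.]); return -R.T@t,d/np.linalg.norm(d)
def plane(n,p,z,c=None):
    o,d=ray(n,p,c); return o+d*(z-o[2])/d[2]
def tri(p,q,n="scene",m="side"):
    o,d=ray(n,p);a,e=ray(m,q)
    s=np.linalg.lstsq(np.c_[d,-e],a-o,rcond=None)[0]; P=o+s[0]*d;Q=a+s[1]*e
    return (P+Q)/2*1000,np.linalg.norm(P-Q)*1000
E
python3 - <<'E'
from h import *
np.set_printoptions(precision=1,suppress=True)
for p in [(333.75,254.25),(272.5,324.5),(230,297.5)]: print("plate scene",plane("scene",p,.006)*1e3)
for p in [(284,274.3),(288,312),(381.7,300)]: print("plate side",plane("side",p,.006)*1e3)
print("screws scene",[plane("scene",(225+x/4,215+y/4),.007)*1e3 for x,y in [(405,150),(179,404),(57,322)]])
print("screws side",[plane("side",(275+(x-480)/3,225+y/3),.007)*1e3 for x,y in [(520,155),(529,236),(785,210)]])
sc=lambda x,y:(225+x/4,215+y/4); si=lambda x,y:(275+(x-480)/3,225+y/3)
for n,p,q in [("padback near tray?",(97,187),(752,97)),("padback other",(165,232),(748,55)),("pin back a",(48,230),(790,125)),("pin back b",(150,297),(776,50)),("lip a",(150,115),(690,100)),("lip b",(220,160),(686,47))]:
    print(n,tri(sc(*p),si(*q)))
for p in [(138,187),(211,141),(264,185),(191,236)]: print("tray",plane("scene",p,.022)*1e3)
E
```

```text
plate scene [447.2   9.3   6. ]
plate scene [608.9  13.2   6. ]
plate scene [613.9 -71.    6. ]
plate side [444.4   4.    6. ]
plate side [446.8 -81.4   6. ]
plate side [610.6 -73.6   6. ]
screws scene [array([452.6,  -2.4,   7. ]), array([600.7,   0.7,   7. ]), array([602.6, -61.3,   7. ])]
screws side [array([452. ,  -3.4,   7. ]), array([453.6, -65.1,   7. ]), array([603.7, -62.6,   7. ])]
padback near tray? (array([581.7, -47.4,  90.9]), np.float64(0.4144402533152513))
padback other (array([583.2, -15. ,  91.7]), np.float64(3.901324409063854))
pin back a (array([601.4, -56.9,  76.3]), np.float64(1.9800288225805007))
pin back b (array([602.6,  -5. ,  82.9]), np.float64(1.9403997292656112))
lip a (array([547.2, -50.6,  95.9]), np.float64(0.656442033905126))
lip b (array([549.5, -14.6, 100.6]), np.float64(0.11805259363826737))
tray [ 553.6 -350.5   22. ]
tray [ 388.8 -329.5   22. ]
tray [ 411.8 -174.4   22. ]
tray [ 572.7 -196.2   22. ]
```

Call:
{"fn": "send_rows", "kwargs": {
  "deltas": [
    [30,-27,0,-7,85],
    [65,-60,0,-14.5,85],
    [100,-92,0,-22,85],
    [135,-124,0,-29.5,85],
    [170,-156,0,-37,85],
    [205,-188,0,-44.5,85],
    [240,-220,0,-52,85],
    [275,-252,0,-59.5,85],
    [310,-285,0,-67,85],
    [345,-317,0,-73.7,85]
  ]
}}

```text
t: 1.1
tool_pos: [0.4222, -0.1874, 0.2074]
tcp_rot: [[-0.027, 1.0, -0.0], [1.0, 0.027, 0.0], [0.0, -0.0, -1.0]]
ft_force: [1.1, -1.0, 0.2]
gripper_width: 0.0851
grip_force: 0.0
```

```bash
python3 - <<'E'
from h import *
s=get_state();print(s["t"],s["tool_pos"],s["tcp_rot"].round(3),s["ft_force"],s["qpos"].round(1))
E
```

```text
1.1 [ 0.42218741 -0.1873993   0.20740629] [[-0.027  1.    -0.   ]
 [ 1.     0.027  0.   ]
 [ 0.    -0.    -1.   ]] [ 1.0776894  -1.03285832  0.21012103] [-32.7  -8.1 113.7   0.   74.4 -34.2]
```

Call:
{"fn": "send_rows", "kwargs": {
  "deltas": [
    [20,12,5,0,85],
    [45,28,10,0,85],
    [75,47,15,0,85],
    [105,65,22,0,85],
    [130,81,30,0,85],
    [152,95,38,0,85],
    [152,95,42,0,85],
    [152,95,45,0,85],
    [152,95,45,0,85],
    [152,95,45,0,85]
  ]
}}

```text
t: 2.1
tool_pos: [0.5132, -0.0362, 0.1628]
tcp_rot: [[-0.021, 1.0, -0.0], [1.0, 0.021, -0.0], [-0.0, -0.0, -1.0]]
ft_force: [0.4, 0.1, 0.7]
gripper_width: 0.085
grip_force: 0.0
```

```bash
python3 - <<'E'
from h import *
import cv2
s=get_state();c=optics.get_calibration("wrist");im=optics.camera("wrist")
print(s["t"],s["tool_pos"],s["ft_force"],s["tcp_rot"].round(3)); import pickle; pickle.dump(c,open("c1.pkl","wb"))
print((-c["R"].T@c["t"]).round(3)); cv2.imwrite("pics/w1.png",im[:,:,::-1])
for p in [(.567,-.032,.091),(.552,-.05,.091)]:
    q=c["K"]@(c["R"]@np.array(p)+c["t"]);print(q[:2]/q[2])
E
```

```text
2.1 [ 0.51316606 -0.03622108  0.16276996] [0.35056857 0.13510607 0.68825158] [[-0.021  1.    -0.   ]
 [ 1.     0.021 -0.   ]
 [-0.    -0.    -1.   ]]
[0.512 0.045 0.329]
[405.28515506 239.54427038]
[378.24245295 266.88869683]
```

View pics/w1.png

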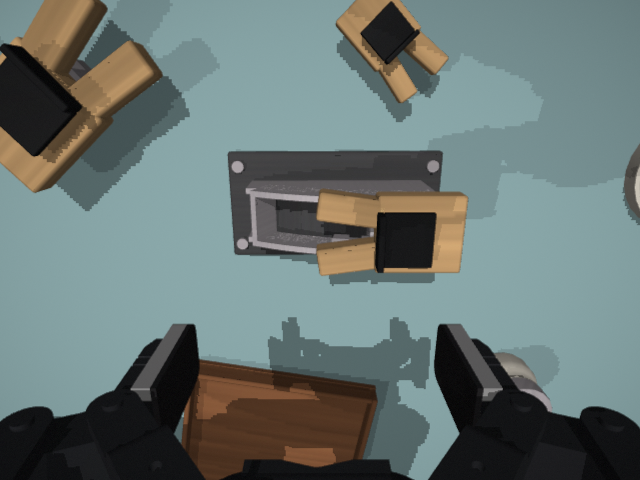

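```bash
python3 - <<'E'
from h import *
import pickle; c=pickle.load(open("c1.pkl","rb")); np.set_printoptions(precision=1,suppress=True)
for n,p,z in [("back edge",(435.5,240),.091),("y side+",(410,212.5),.091),("y side-",(410,268.5),.091),("lip outer top",(376,242),.099),("lip inner top",(383,242),.099),("tail",(466,232),.081),("forkL",(317,206),.081),("forkR",(317,263),.081),("wall L",(248,190),.06),("wallR",(252,247),.06),("s1",(237.5,167),.007),("s2",(433,166.5),.007),("s3",(242,244),.007)]:
    print(n,plane("wrist",p,z,c)*1e3)
E
```

```text
back edge [585.2 -31.9  91. ]
y side+ [568.3 -15.2  91. ]
y side- [571.6 -50.6  91. ]
lip outer top [548.3 -31.3  99. ]
lip inner top [552.3 -31.2  99. ]
tail [606.6 -29.5  81. ]
forkL [513.7 -15.   81. ]
forkR [514.5 -52.2  81. ]
wall L [468.6 -10.3  60. ]
wallR [470.1 -49.7  60. ]
s1 [452.5  -3.6   7. ]
s2 [602.3  -0.    7. ]
s3 [453.7 -66.    7. ]
```

Call:
{"fn": "send_rows", "kwargs": {
  "deltas": [
    [1,0,10,0,85.4],
    [2,1,22,0,85.4],
    [3,1,34,0,85.4],
    [4,1,44,0,85.4],
    [4,1,54,0,85.4],
    [4,1,62,0,85.4],
    [4,1,69,0,85.4],
    [4,1,75,0,85.4],
    [4,1,77,0,85.4],
    [4,1,77,0,85.4]
  ]
}}

```text
t: 3.15
tool_pos: [0.5143, -0.0313, 0.0855]
tcp_rot: [[-0.022, 1.0, -0.0], [1.0, 0.022, 0.0], [0.0, -0.0, -1.0]]
ft_force: [-0.1, 0.1, 0.2]
gripper_width: 0.0856
grip_force: 0.0
```

```bash
python3 - <<'E'
from h import *
import cv2
a=optics.camera("scene")[195:315,205:345];b=optics.camera("side")[185:305,265:405]
f=lambda x:cv2.resize(x[:,:,::-1],(400,343),interpolation=2)
cv2.imwrite("pics/p2.png",np.clip(np.hstack([f(a),f(b)])*1.4,0,255).astype(np.uint8))
E
```

```text
(no output)
```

View pics/p2.png

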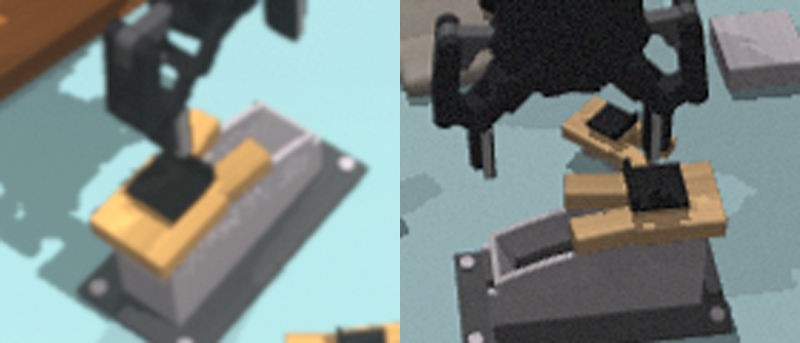

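Call:
{"fn": "send_rows", "kwargs": {
  "deltas": [
    [0,0,1,0,85.4],
    [0,0,2,0,85.4],
    [0,0,3,0,85.4],
    [0,0,4,0,85.4],
    [0,0,5,0,85.4],
    [0,0,6,0,85.4],
    [0,0,6,0,85.4],
    [0,0,6,0,85.4],
    [0,0,6,0,85.4],
    [0,0,6,0,85.4]
  ]
}}

```text
t: 4.25
tool_pos: [0.5145, -0.0313, 0.0798]
tcp_rot: [[-0.022, 1.0, 0.0], [1.0, 0.022, -0.0], [-0.0, 0.0, -1.0]]
ft_force: [0.0, 0.2, -0.5]
gripper_width: 0.0853
grip_force: 0.0
```

Call:
{"fn": "send_rows", "kwargs": {
  "deltas": [
    [0,0,1,0,85.4],
    [0,0,2,0,85.4],
    [0,0,3,0,85.4],
    [0,0,4,0,85.4],
    [0,0,4,0,85.4],
    [0,0,4,0,85.4],
    [0,0,4,0,85.4],
    [0,0,4,0,85.4],
    [0,0,4,0,85.4],
    [0,0,4,0,85.4]
  ]
}}

```text
t: 5.25
tool_pos: [0.5145, -0.0313, 0.0757]
tcp_rot: [[-0.022, 1.0, 0.0], [1.0, 0.022, -0.0], [-0.0, 0.0, -1.0]]
ft_force: [-0.7, -0.4, 0.5]
gripper_width: 0.0853
grip_force: 0.0
```

Call:
{"fn": "send_rows", "kwargs": {
  "deltas": [
    [0,0,1,0,85.4],
    [0,0,2,0,85.4],
    [0,0,3,0,85.4],
    [0,0,4,0,85.4],
    [0,0,4,0,85.4],
    [0,0,4,0,85.4],
    [0,0,4,0,85.4],
    [0,0,4,0,85.4],
    [0,0,4,0,85.4],
    [0,0,4,0,85.4]
  ]
}}

```text
t: 6.25
tool_pos: [0.5144, -0.0313, 0.0717]
tcp_rot: [[-0.022, 1.0, 0.0], [1.0, 0.022, -0.0], [-0.0, 0.0, -1.0]]
ft_force: [0.6, -0.7, 1.0]
gripper_width: 0.0856
grip_force: 0.0
```

Call:
{"fn": "send_rows", "kwargs": {
  "deltas": [
    [0,0,1,0,85.4],
    [0,0,2,0,85.4],
    [0,0,3,0,85.4],
    [0,0,3,0,85.4],
    [0,0,3,0,85.4],
    [0,0,3,0,85.4],
    [0,0,3,0,85.4],
    [0,0,3,0,85.4],
    [0,0,3,0,85.4],
    [0,0,3,0,85.4]
  ]
}}

```text
t: 7.25
tool_pos: [0.5144, -0.0313, 0.0687]
tcp_rot: [[-0.022, 1.0, 0.0], [1.0, 0.022, 0.0], [0.0, 0.0, -1.0]]
ft_force: [-0.6, 0.9, -0.3]
gripper_width: 0.0855
grip_force: 0.0
```

```bash
python3 - <<'E'
from h import *
import cv2
print(get_state()["ft_force"])
a=optics.camera("scene")[215:295,225:315];b=optics.camera("side")[205:285,305:395]
f=lambda x:cv2.resize(x[:,:,::-1],(400,356),interpolation=2)
cv2.imwrite("pics/p3.png",np.clip(np.hstack([f(a),f(b)])*1.6,0,255).astype(np.uint8))
E
```

```text
[-0.59132211  0.92370676 -0.31184713]
```

View pics/p3.png

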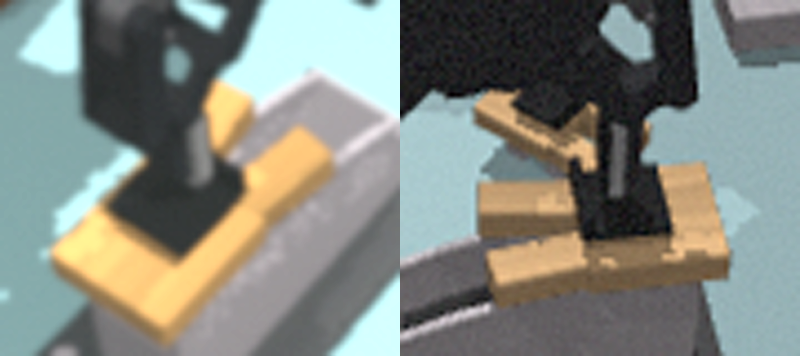

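Call:
{"fn": "send_rows", "kwargs": {
  "deltas": [
    [0,0,1,0,85.4],
    [0,0,2,0,85.4],
    [0,0,3,0,85.4],
    [0,0,3,0,85.4],
    [0,0,3,0,85.4],
    [0,0,3,0,85.4],
    [0,0,3,0,85.4],
    [0,0,3,0,85.4],
    [0,0,3,0,85.4],
    [0,0,3,0,85.4]
  ]
}}

```text
t: 8.35
tool_pos: [0.5145, -0.0313, 0.0657]
tcp_rot: [[-0.022, 1.0, 0.0], [1.0, 0.022, -0.0], [-0.0, 0.0, -1.0]]
ft_force: [-0.5, -0.3, 0.5]
gripper_width: 0.0857
grip_force: 0.0
```

Call:
{"fn": "send_rows", "kwargs": {
  "deltas": [
    [0,0,1,0,85.4],
    [0,0,2,0,85.4],
    [0,0,3,0,85.4],
    [0,0,3,0,85.4],
    [0,0,3,0,85.4],
    [0,0,3,0,85.4],
    [0,0,3,0,85.4],
    [0,0,3,0,85.4],
    [0,0,3,0,85.4],
    [0,0,3,0,85.4]
  ]
}}

```text
t: 9.35
tool_pos: [0.5144, -0.0313, 0.0627]
tcp_rot: [[-0.022, 1.0, 0.0], [1.0, 0.022, 0.0], [0.0, 0.0, -1.0]]
ft_force: [-0.4, -0.1, 0.5]
gripper_width: 0.0853
grip_force: 0.0
```

```bash
python3 - <<'E'
from h import *
import pickle; c=pickle.load(open("c1.pkl","rb"))
for dz in (0,13,20,30,40):
  for dx in (42.5,57):
    q=c["K"]@(c["R"]@(np.array([513.2+dx,-36.2+11,162.8+dz])/1e3)+c["t"]);print(dz,dx,(q[:2]/q[2]).round(0))
E
```

```text
0 42.5 [414. 276.]
0 57 [448. 277.]
13 42.5 [421. 289.]
13 57 [457. 290.]
20 42.5 [425. 297.]
20 57 [463. 298.]
30 42.5 [432. 309.]
30 57 [472. 310.]
40 42.5 [440. 323.]
40 57 [482. 324.]
```

```bash
python3 - <<'E'
from h import *
S=optics.get_calibration("scene");D=optics.get_calibration("side")
pr=lambda c,p:((lambda q:q[:2]/q[2])(c["K"]@(c["R"]@(np.array(p)/1e3)+c["t"]))).round(1)
for dz in (0,13,25,38):
    print(dz,pr(S,[562,-20,68.7+dz]),"obs 270,256.6",pr(D,[562,-42,68.7+dz]),"obs 353.4,249.3")
print((-S["R"].T@S["t"]),(-D["R"].T@D["t"]))
E
```

```text
0 [273.1 270.7] obs 270,256.6 [352.7 264.8] obs 353.4,249.3
13 [272.5 265.9] obs 270,256.6 [353.  259.6] obs 353.4,249.3
25 [271.9 261.4] obs 270,256.6 [353.3 254.7] obs 353.4,249.3
38 [271.2 256.4] obs 270,256.6 [353.6 249.3] obs 353.4,249.3
[0.87017223 0.30724365 0.75800588] [ 0.45527318 -0.58447579  0.68730689]
```

Call:
{"fn": "send_rows", "kwargs": {
  "deltas": [
    [0,0,1,0,85.4],
    [0,0,2,0,85.4],
    [0,0,3,0,85.4],
    [0,0,4,0,85.4],
    [0,0,5,0,85.4],
    [0,0,6,0,85.4],
    [0,0,6,0,85.4],
    [0,0,6,0,85.4],
    [0,0,6,0,85.4],
    [0,0,6,0,85.4]
  ]
}}

```text
t: 10.35
tool_pos: [0.5145, -0.0313, 0.0568]
tcp_rot: [[-0.022, 1.0, 0.0], [1.0, 0.022, -0.0], [-0.0, 0.0, -1.0]]
ft_force: [-2.6, 0.4, 3.6]
gripper_width: 0.0856
grip_force: 2.0
```

Call:
{"fn": "send_rows", "kwargs": {
  "deltas": [
    [0,0,1,0,85.4],
    [0,0,2,0,85.4],
    [0,0,3,0,85.4],
    [0,0,3,0,85.4],
    [0,0,3,0,85.4],
    [0,0,3,0,85.4],
    [0,0,3,0,85.4],
    [0,0,3,0,85.4],
    [0,0,3,0,85.4],
    [0,0,3,0,85.4]
  ]
}}

```text
t: 11.35
tool_pos: [0.5145, -0.0313, 0.0538]
tcp_rot: [[-0.022, 1.0, 0.0], [1.0, 0.022, 0.0], [0.0, 0.0, -1.0]]
ft_force: [-3.5, 0.7, 5.1]
gripper_width: 0.0854
grip_force: 2.7
```

Call:
{"fn": "send_rows", "kwargs": {
  "deltas": [
    [0,0,0.5,0,85.4],
    [0,0,1,0,85.4],
    [0,0,1.5,0,85.4],
    [0,0,2,0,85.4],
    [0,0,2.3,0,85.4],
    [0,0,2.5,0,85.4],
    [0,0,2.5,0,85.4],
    [0,0,2.5,0,85.4],
    [0,0,2.5,0,85.4],
    [0,0,2.5,0,85.4]
  ]
}}

```text
t: 12.35
tool_pos: [0.5147, -0.0314, 0.053]
tcp_rot: [[-0.023, 1.0, -0.0], [1.0, 0.023, -0.0], [-0.0, -0.0, -1.0]]
ft_force: [-7.9, 1.1, 15.4]
gripper_width: 0.0855
grip_force: 7.7
```

Call:
{"fn": "send_rows", "kwargs": {
  "deltas": [
    [0,-0.7,-0.5,0,85.4],
    [0,-1.4,-0.5,0,85.4],
    [0,-2.1,-0.5,0,85.4],
    [0,-2.8,-0.5,0,85.4],
    [0,-3.5,-0.5,0,85.4],
    [0,-4.2,-0.5,0,85.4],
    [0,-4.9,-0.5,0,85.4],
    [0,-5.5,-0.5,0,85.4],
    [0,-6,-0.5,0,85.4],
    [0,-6,-0.5,0,85.4]
  ]
}}

```text
t: 13.35
tool_pos: [0.5128, -0.0319, 0.0537]
tcp_rot: [[-0.022, 1.0, 0.01], [1.0, 0.022, -0.001], [-0.001, 0.01, -1.0]]
ft_force: [2.5, 0.4, 5.4]
gripper_width: 0.0858
grip_force: 2.6
```

```bash
python3 - <<'E'
from h import *
import cv2
w=optics.camera("wrist");s=get_state();print(s["t"],s["tool_pos"],s["ft_force"],s["torque"],s["qpos"].round(2),s["joint_vel"].round(2),s["effort"].round(2))
b=optics.camera("side")[185:285,285:405]
f=cv2.resize(b[:,:,::-1],(400,333),interpolation=2)
g=cv2.resize(w[100:340,200:500,::-1],(400,320))
o=np.zeros((333,800,3),np.uint8);o[:,:400]=f;o[:320,400:]=g
cv2.imwrite("pics/p4.png",np.clip(o*1.6,0,255).astype(np.uint8))
E
```

```text
13.4 [ 0.51282154 -0.03188465  0.05368037] [3.12223382 0.95743227 4.99511074] [ 0.16112939 -0.73223406  0.00828375] [-1.1430e+01  9.6400e+00  1.1409e+02  7.0000e-02  5.5730e+01 -1.2720e+01] [-0.05 -0.05 -0.01 -0.04 -0.   -0.02] [ -0.52 -28.72 -20.7   -0.35   1.01   0.03]
```

View pics/p4.png

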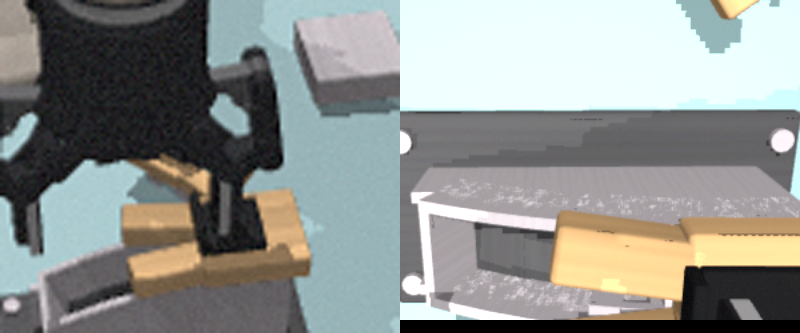

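Call:
{"fn": "send_rows", "kwargs": {
  "deltas": [
    [0,0,0.5,0,85.4],
    [0,0,1,0,85.4],
    [0,0,1.3,0,85.4],
    [0,0,1.3,0,85.4],
    [0,0,1.3,0,85.4],
    [0,-0.5,1.3,0,85.4],
    [0,-1,1.3,0,85.4],
    [0,-1.5,1.3,0,85.4],
    [0,-2,1.3,0,85.4],
    [0,-2,1.3,0,85.4]
  ]
}}

```text
t: 14.45
tool_pos: [0.5113, -0.0321, 0.0527]
tcp_rot: [[-0.022, 1.0, 0.011], [1.0, 0.022, -0.001], [-0.001, 0.011, -1.0]]
ft_force: [3.5, 0.6, 7.0]
gripper_width: 0.0853
grip_force: 2.9
```

Call:
{"fn": "send_rows", "kwargs": {
  "deltas": [
    [0,0,0.5,0,85.4],
    [0,-0.5,0.6,0,85.4],
    [0,-1,0.6,0,85.4],
    [0,-1.5,0.6,0,85.4],
    [0,-2,0.6,0,85.4],
    [0,-2.5,0.6,0,85.4],
    [0,-3,0.6,0,85.4],
    [0,-3.5,0.6,0,85.4],
    [0,-4,0.6,0,85.4],
    [0,-4,0.6,0,85.4]
  ]
}}

```text
t: 15.45
tool_pos: [0.5077, -0.0324, 0.0523]
tcp_rot: [[-0.022, 1.0, 0.011], [1.0, 0.022, -0.002], [-0.002, 0.011, -1.0]]
ft_force: [3.2, 1.1, 6.0]
gripper_width: 0.0853
grip_force: 3.1
```

Call:
{"fn": "send_rows", "kwargs": {
  "deltas": [
    [0,0,0.5,0,85.4],
    [0,0,1,0,85.4],
    [0,-0.5,1,0,85.4],
    [0,-1,1,0,85.4],
    [0,-1.5,1,0,85.4],
    [0,-2,1,0,85.4],
    [0,-2.5,1,0,85.4],
    [0,-3,1,0,85.4],
    [0,-3,1,0,85.4],
    [0,-3,1,0,85.4]
  ]
}}

```text
t: 16.45
tool_pos: [0.5057, -0.0326, 0.052]
tcp_rot: [[-0.022, 1.0, 0.013], [1.0, 0.022, -0.002], [-0.002, 0.013, -1.0]]
ft_force: [4.2, -0.5, 7.3]
gripper_width: 0.0854
grip_force: 4.0
```

```bash
cat > padx.py <<'E'
from h import *
import cv2
def look(tag):
    s=get_state();w=optics.camera("side");cv2.imwrite(f"pics/{tag}.png",w[:,:,::-1])
    hsv=cv2.cvtColor(w,cv2.COLOR_RGB2HSV)
    # pin wood: biggest orange blob in ROI around mount
    m=cv2.inRange(hsv,(8,90,60),(25,255,255));r=np.zeros_like(m);r[225:330,270:400]=m[225:330,270:400]
    n,l,st,ce=cv2.connectedComponentsWithStats(r)
    o=[(st[i].tolist(),ce[i].round(1).tolist()) for i in range(1,n) if st[i][4]>60]
    print(s["t"],s["tool_pos"].round(4),s["ft_force"].round(1),o)
E
python3 - <<'E'
import padx,cv2; padx.look("s5")
w=cv2.cvtColor(cv2.imread("pics/side0.png"),cv2.COLOR_BGR2HSV);import numpy as np
m=cv2.inRange(w,(8,90,60),(25,255,255));r=np.zeros_like(m);r[225:330,270:400]=m[225:330,270:400]
n,l,st,ce=cv2.connectedComponentsWithStats(r);print([(st[i].tolist(),ce[i].round(1).tolist()) for i in range(1,n) if st[i][4]>60])
E
```

```text
16.45 [ 0.5057 -0.0326  0.052 ] [ 4.2 -0.5  7.3] [([328, 231, 16, 13, 81], [335.5, 236.7]), ([318, 243, 56, 33, 989], [344.4, 259.8])]
[([322, 225, 39, 19, 234], [341.5, 233.4]), ([323, 242, 56, 32, 933], [349.2, 258.2])]
```

Call:
{"fn": "send_rows", "kwargs": {
  "deltas": [
    [0,-0.5,0.6,0,85.4],
    [0,-1.2,0.8,0,85.4],
    [0,-2,0.9,0,85.4],
    [0,-2.8,1,0,85.4],
    [0,-3.6,1.1,0,85.4],
    [0,-4.4,1.2,0,85.4],
    [0,-5.2,1.3,0,85.4],
    [0,-6,1.4,0,85.4],
    [0,-6,1.4,0,85.4],
    [0,-6,1.4,0,85.4]
  ]
}}

```text
t: 17.5
tool_pos: [0.5009, -0.033, 0.0514]
tcp_rot: [[-0.022, 1.0, 0.016], [1.0, 0.022, -0.002], [-0.003, 0.016, -1.0]]
ft_force: [4.2, 0.4, 11.4]
gripper_width: 0.0854
grip_force: 5.0
```

Call:
{"fn": "send_rows", "kwargs": {
  "deltas": [
    [0,-0.8,0.1,0,85.4],
    [0,-1.7,0.2,0,85.4],
    [0,-2.6,0.3,0,85.4],
    [0,-3.5,0.4,0,85.4],
    [0,-4.4,0.5,0,85.4],
    [0,-5.3,0.6,0,85.4],
    [0,-6.2,0.7,0,85.4],
    [0,-7.1,0.8,0,85.4],
    [0,-8,0.9,0,85.4],
    [0,-8,0.9,0,85.4]
  ]
}}

```text
t: 18.5
tool_pos: [0.493, -0.0333, 0.0506]
tcp_rot: [[-0.022, 1.0, 0.016], [1.0, 0.022, -0.003], [-0.003, 0.016, -1.0]]
ft_force: [4.3, -0.1, 10.8]
gripper_width: 0.0856
grip_force: 5.0
```

Call:
{"fn": "send_rows", "kwargs": {
  "deltas": [
    [0,-0.8,0.1,0,85.4],
    [0,-1.7,0.2,0,85.4],
    [0,-2.6,0.35,0,85.4],
    [0,-3.5,0.5,0,85.4],
    [0,-4.4,0.6,0,85.4],
    [0,-5.3,0.75,0,85.4],
    [0,-6.2,0.9,0,85.4],
    [0,-7.1,1.05,0,85.4],
    [0,-8,1.2,0,85.4],
    [0,-8,1.2,0,85.4]
  ]
}}

```text
t: 19.5
tool_pos: [0.4848, -0.0335, 0.0493]
tcp_rot: [[-0.022, 1.0, 0.015], [1.0, 0.022, -0.003], [-0.003, 0.015, -1.0]]
ft_force: [3.2, -0.2, 11.1]
gripper_width: 0.0854
grip_force: 5.2
```

Call:
{"fn": "send_rows", "kwargs": {
  "deltas": [
    [0,-0.8,0.15,0,85.4],
    [0,-1.7,0.3,0,85.4],
    [0,-2.6,0.45,0,85.4],
    [0,-3.5,0.65,0,85.4],
    [0,-4.4,0.85,0,85.4],
    [0,-5.3,1.05,0,85.4],
    [0,-6.2,1.25,0,85.4],
    [0,-7.1,1.45,0,85.4],
    [0,-8,1.65,0,85.4],
    [0,-8,1.65,0,85.4]
  ]
}}

```text
t: 20.5
tool_pos: [0.477, -0.0338, 0.0479]
tcp_rot: [[-0.022, 1.0, 0.016], [1.0, 0.022, -0.003], [-0.003, 0.016, -1.0]]
ft_force: [3.5, -0.6, 12.4]
gripper_width: 0.0855
grip_force: 5.8
```

Call:
{"fn": "send_rows", "kwargs": {
  "deltas": [
    [0,-0.8,0.15,0,85.4],
    [0,-1.7,0.3,0,85.4],
    [0,-2.6,0.45,0,85.4],
    [0,-3.5,0.65,0,85.4],
    [0,-4.4,0.85,0,85.4],
    [0,-5.3,1.05,0,85.4],
    [0,-6.2,1.25,0,85.4],
    [0,-7.1,1.45,0,85.4],
    [0,-8,1.7,0,85.4],
    [0,-8,1.7,0,85.4]
  ]
}}

```text
t: 21.5
tool_pos: [0.4691, -0.034, 0.0462]
tcp_rot: [[-0.022, 1.0, 0.016], [1.0, 0.022, -0.003], [-0.003, 0.016, -1.0]]
ft_force: [2.4, -0.2, 13.5]
gripper_width: 0.0851
grip_force: 5.9
```

Call:
{"fn": "send_rows", "kwargs": {
  "deltas": [
    [0,-0.8,0.15,0,85.4],
    [0,-1.7,0.3,0,85.4],
    [0,-2.6,0.5,0,85.4],
    [0,-3.5,0.7,0,85.4],
    [0,-4.4,0.9,0,85.4],
    [0,-5.3,1.1,0,85.4],
    [0,-6.2,1.35,0,85.4],
    [0,-7.1,1.6,0,85.4],
    [0,-8,1.9,0,85.4],
    [0,-8,1.9,0,85.4]
  ]
}}

```text
t: 22.5
tool_pos: [0.4608, -0.0342, 0.0442]
tcp_rot: [[-0.022, 1.0, 0.015], [1.0, 0.022, -0.003], [-0.003, 0.015, -1.0]]
ft_force: [2.2, 0.2, 13.1]
gripper_width: 0.0853
grip_force: 6.1
```

```bash
python3 -c "import padx; padx.look('s6')"
```

```text
22.5 [ 0.4608 -0.0342  0.0442] [ 2.2  0.2 13.1] [([336, 227, 25, 21, 209], [347.9, 236.3]), ([294, 245, 54, 40, 964], [320.1, 265.7])]
```

Call:
{"fn": "send_rows", "kwargs": {
  "deltas": [
    [0,-0.8,0.2,0,85.4],
    [0,-1.7,0.4,0,85.4],
    [0,-2.6,0.6,0,85.4],
    [0,-3.5,0.8,0,85.4],
    [0,-4.4,1.05,0,85.4],
    [0,-5.3,1.3,0,85.4],
    [0,-6.2,1.6,0,85.4],
    [0,-7.1,1.9,0,85.4],
    [0,-8,2.2,0,85.4],
    [0,-8,2.2,0,85.4]
  ]
}}

```text
t: 23.55
tool_pos: [0.4528, -0.0344, 0.042]
tcp_rot: [[-0.022, 1.0, 0.015], [1.0, 0.022, -0.003], [-0.003, 0.015, -1.0]]
ft_force: [1.8, -0.5, 12.8]
gripper_width: 0.0852
grip_force: 6.1
```

Call:
{"fn": "send_rows", "kwargs": {
  "deltas": [
    [0,-0.8,0.2,0,85.4],
    [0,-1.7,0.45,0,85.4],
    [0,-2.6,0.7,0,85.4],
    [0,-3.5,0.95,0,85.4],
    [0,-4.4,1.25,0,85.4],
    [0,-5.3,1.55,0,85.4],
    [0,-6.2,1.85,0,85.4],
    [0,-7.1,2.15,0,85.4],
    [0,-8,2.5,0,85.4],
    [0,-8,2.5,0,85.4]
  ]
}}

```text
t: 24.55
tool_pos: [0.4442, -0.0346, 0.0392]
tcp_rot: [[-0.022, 1.0, 0.014], [1.0, 0.022, -0.003], [-0.003, 0.014, -1.0]]
ft_force: [1.4, 0.1, 14.2]
gripper_width: 0.0853
grip_force: 6.4
```

Call:
{"fn": "send_rows", "kwargs": {
  "deltas": [
    [0,-0.7,0.2,0,85.4],
    [0,-1.4,0.4,0,85.4],
    [0,-2.1,0.6,0,85.4],
    [0,-2.8,0.85,0,85.4],
    [0,-3.5,1.1,0,85.4],
    [0,-4.2,1.35,0,85.4],
    [0,-4.9,1.6,0,85.4],
    [0,-5.5,1.8,0,85.4],
    [0,-6,2,0,85.4],
    [0,-6,2,0,85.4]
  ]
}}

```text
t: 25.55
tool_pos: [0.4385, -0.0347, 0.0372]
tcp_rot: [[-0.022, 1.0, 0.014], [1.0, 0.022, -0.003], [-0.003, 0.014, -1.0]]
ft_force: [1.0, 0.1, 13.9]
gripper_width: 0.0851
grip_force: 6.0
```

```bash
python3 -c "import padx; padx.look('s7')"
```

```text
25.55 [ 0.4385 -0.0347  0.0372] [ 1.   0.1 13.9] [([322, 225, 39, 23, 304], [342.3, 234.6]), ([282, 248, 53, 42, 936], [308.2, 269.7])]
```

```bash
python3 - <<'E'
from h import *
for p,z in [((349.2,258.2),.080),((344.4,259.8),.0795),((320.1,265.7),.071),((308.2,269.7),.064),((323,258),.08),((282,269),.055)]: print(p,plane("side",p,z)*1e3)
E
```

```text
(349.2, 258.2) [556.3811808  -36.53088006  80.        ]
(344.4, 259.8) [547.95102553 -38.78163883  79.5       ]
(320.1, 265.7) [506.82281599 -39.88509822  71.        ]
(308.2, 269.7) [486.50795816 -40.43925795  64.        ]
(323, 258) [512.70926024 -31.18605587  80.        ]
(282, 269) [442.38993135 -26.01822978  55.        ]
```

Call:
{"fn": "send_rows", "kwargs": {
  "deltas": [
    [0,-0.5,0.15,0,85.4],
    [0,-1,0.3,0,85.4],
    [0,-1.5,0.5,0,85.4],
    [0,-2,0.7,0,85.4],
    [0,-2.5,0.9,0,85.4],
    [0,-3,1.1,0,85.4],
    [0,-3.5,1.3,0,85.4],
    [0,-4,1.5,0,85.4],
    [0,-4,1.5,0,85.4],
    [0,-4,1.5,0,85.4]
  ]
}}

```text
t: 26.6
tool_pos: [0.4338, -0.0347, 0.0354]
tcp_rot: [[-0.022, 1.0, 0.013], [1.0, 0.022, -0.003], [-0.003, 0.013, -1.0]]
ft_force: [0.3, -0.8, 13.8]
gripper_width: 0.0854
grip_force: 6.3
```

```bash
python3 -c "import padx; padx.look('s8')"
```

```text
26.6 [ 0.4338 -0.0347  0.0354] [ 0.3 -0.8 13.8] [([322, 225, 39, 23, 305], [342.4, 234.5]), ([280, 249, 52, 42, 920], [305.6, 270.7])]
```

Call:
{"fn": "send_rows", "kwargs": {
  "deltas": [
    [0,-0.5,0.15,0,85.4],
    [0,-1,0.3,0,85.4],
    [0,-1.5,0.5,0,85.4],
    [0,-2,0.7,0,85.4],
    [0,-2.5,0.9,0,85.4],
    [0,-3,1.1,0,85.4],
    [0,-3,1.1,0,85.4],
    [0,-3,1.1,0,85.4],
    [0,-3,1.1,0,85.4],
    [0,-3,1.1,0,85.4]
  ]
}}

```text
t: 27.65
tool_pos: [0.4311, -0.0348, 0.0344]
tcp_rot: [[-0.022, 1.0, 0.013], [1.0, 0.022, -0.003], [-0.003, 0.013, -1.0]]
ft_force: [1.5, 0.1, 12.7]
gripper_width: 0.0853
grip_force: 5.9
```

```bash
python3 -c "import padx; padx.look('s9')"
```

```text
27.65 [ 0.4311 -0.0348  0.0344] [ 1.5  0.1 12.7] [([322, 225, 39, 23, 300], [342.4, 234.6]), ([278, 249, 53, 42, 919], [304.4, 271.2])]
```

Call:
{"fn": "send_rows", "kwargs": {
  "deltas": [
    [0,1,-5,0,85.4],
    [0,2,-20,0,85.4],
    [0,3,-45,0,85.4],
    [0,10,-75,0,85.4],
    [0,20,-95,8,85.4],
    [0,30,-110,16,85.4],
    [1,40,-110,24,85.4],
    [1,48,-110,32,85.4],
    [1,55,-110,40,85.4],
    [1,55,-110,48,85.4]
  ]
}}

```text
t: 28.7
tool_pos: [0.4802, -0.0312, 0.1401]
tcp_rot: [[0.732, 0.681, 0.001], [0.681, -0.732, -0.0], [0.0, 0.001, -1.0]]
ft_force: [0.0, 0.0, -0.2]
gripper_width: 0.0853
grip_force: 0.0
```

Call:
{"fn": "send_rows", "kwargs": {
  "deltas": [
    [0,0,0,8,85.4],
    [0,0,0,16,85.4],
    [0,0,0,24,85.4],
    [0,0,0,32,85.4],
    [0,0,0,40,85.4],
    [0,0,0,42,85.4],
    [0,0,0,42,85.4],
    [0,0,0,42,85.4],
    [0,0,0,42,85.4],
    [0,0,0,42,85.4]
  ]
}}

```text
t: 29.7
tool_pos: [0.4794, -0.0311, 0.1406]
tcp_rot: [[1.0, 0.023, -0.0], [0.023, -1.0, 0.0], [-0.0, -0.0, -1.0]]
ft_force: [0.3, 0.8, -0.5]
gripper_width: 0.0852
grip_force: 0.0
```

```bash
python3 - <<'E'
from h import *
import cv2,pickle
s=get_state();c=optics.get_calibration("wrist");w=optics.camera("wrist")
pickle.dump(c,open("c2.pkl","wb"))
print(s["tool_pos"],s["ft_force"],s["tcp_rot"].round(3))
d=optics.camera("side");cv2.imwrite("pics/s10.png",d[:,:,::-1])
o=np.zeros((480,800,3),np.uint8);o[:,:640]=w[:,:,::-1]
o[:160,640:]=cv2.resize(d[225:325,265:365,::-1],(160,160),interpolation=2)
cv2.imwrite("pics/p5.png",np.clip(o*1.4,0,255).astype(np.uint8))
E
```

```text
[ 0.47939998 -0.03110516  0.14060104] [ 0.28621786  0.75967117 -0.48898111] [[ 1.     0.023 -0.   ]
 [ 0.023 -1.     0.   ]
 [-0.    -0.    -1.   ]]
```

View pics/p5.png

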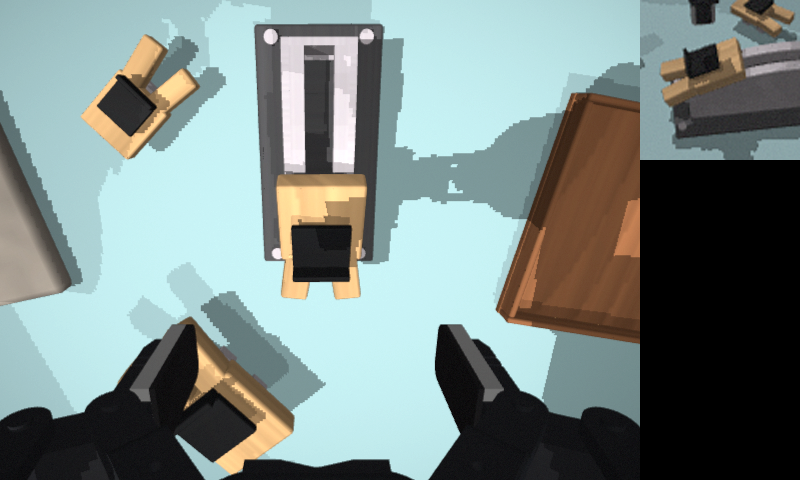

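```bash
python3 - <<'E'
from h import *
import pickle; c=pickle.load(open("c2.pkl","rb")); np.set_printoptions(precision=1,suppress=True)
for n,p,z in [("tail mid",(321.5,177),.075),("tailL",(277,178),.075),("tailR",(366,178),.075),("pad back",(321.5,226),.08),("pad lip",(321,280),.078),("forkL",(295,297),.05),("forkR",(347,297),.05),("big corner",(295,412),.05),("big near",(190,320),.05)]:
    print(n,plane("wrist",p,z,c)*1e3)
E
```

```text
tail mid [522.6 -34.   75. ]
tailL [521.5  -9.2  75. ]
tailR [522.7 -58.8  75. ]
pad back [495.7 -34.6  80. ]
pad lip [461.5 -35.3  78. ]
forkL [436.2 -18.6  50. ]
forkR [437.  -53.9  50. ]
big corner [340.5 -19.2  50. ]
big near [416.9  54.1  50. ]
```

Call:
{"fn": "send_rows", "kwargs": {
  "deltas": [
    [0.5,1,10,0,85.4],
    [1,2,25,0,85.4],
    [1.5,3,40,0,85.4],
    [1.5,3,55,0,85.4],
    [1.5,3,68,0,85.4],
    [1.5,3,78,0,85.4],
    [1.5,3,86,0,85.4],
    [1.5,3,92,0,85.4],
    [1.5,3,96,0,85.4],
    [1.5,3,98,0,85.4]
  ]
}}

```text
t: 30.8
tool_pos: [0.4811, -0.0341, 0.0426]
tcp_rot: [[1.0, 0.022, 0.0], [0.022, -1.0, -0.0], [0.0, 0.0, -1.0]]
ft_force: [0.6, -0.3, 0.2]
gripper_width: 0.0853
grip_force: 0.0
```

Call:
{"fn": "send_rows", "kwargs": {
  "deltas": [
    [0,0,3,0,85.4],
    [0,0,6,0,85.4],
    [0,0,9,0,85.4],
    [0,0,12,0,85.4],
    [0,0,15,0,85.4],
    [0,0,18,0,85.4],
    [0,0,21,0,85.4],
    [0,0,22,0,85.4],
    [0,0,22,0,85.4],
    [0,0,22,0,85.4]
  ]
}}

```text
t: 31.8
tool_pos: [0.4811, -0.0341, 0.0208]
tcp_rot: [[1.0, 0.022, 0.0], [0.022, -1.0, -0.0], [0.0, 0.0, -1.0]]
ft_force: [-0.1, -0.9, 0.7]
gripper_width: 0.0856
grip_force: 0.0
```

```bash
python3 - <<'E'
from h import *
import cv2
s=get_state();print(s["t"],s["tool_pos"],s["ft_force"])
a=optics.camera("scene")[205:325,205:325];b=optics.camera("side")[205:325,245:365]
f=lambda x:cv2.resize(x[:,:,::-1],(400,400),interpolation=2)
cv2.imwrite("pics/p6.png",np.clip(np.hstack([f(a),f(b)])*1.6,0,255).astype(np.uint8))
E
```

```text
31.8 [ 0.48106396 -0.03408688  0.02079053] [-0.05555199 -0.94043653  0.72810879]
```

View pics/p6.png

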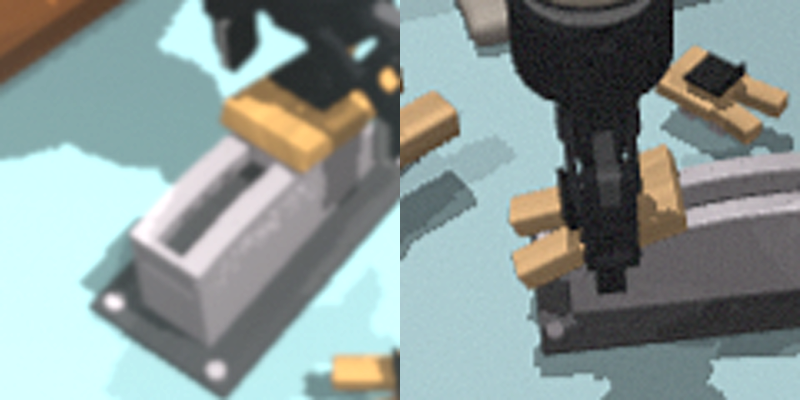

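```bash
python3 - <<'E'
from h import *
o,d=ray("side",(308.6,292))
for y in (-.077,-.088): print((o+d*(y-o[1])/d[1])*1e3)
E
```

```text
[483.62607375 -77.          49.94358715]
[483.01149894 -88.          63.75901733]
```

Call:
{"fn": "send_rows", "kwargs": {
  "deltas": [
    [0,0,2,0,85.4],
    [0,0,4,0,85.4],
    [0,0,6,0,85.4],
    [0,0,6,0,70],
    [0,0,6,0,60],
    [0,0,6,0,55],
    [0,0,6,0,50],
    [0,0,6,0,46],
    [0,0,6,0,44],
    [0,0,6,0,44]
  ],
  "newtons": 35
}}

```text
t: 32.9
tool_pos: [0.4811, -0.0339, 0.015]
tcp_rot: [[1.0, 0.022, 0.0], [0.022, -1.0, 0.0], [0.0, -0.0, -1.0]]
ft_force: [-1.2, 1.5, 3.9]
gripper_width: 0.0495
grip_force: 36.3
```

Call:
{"fn": "send_rows", "kwargs": {
  "deltas": [
    [0,0,-0.5,0,44],
    [0,0,-1.5,0,44],
    [0,0,-3,0,44],
    [0,0,-4.5,0,44],
    [0,0,-6,0,44],
    [0,0,-8,0,44],
    [0,0,-10,0,44],
    [0,0,-10,0,44],
    [0,0,-10,0,44],
    [0,0,-10,0,44]
  ]
}}

```text
t: 33.9
tool_pos: [0.4809, -0.034, 0.0247]
tcp_rot: [[1.0, 0.022, -0.0], [0.022, -1.0, 0.0], [-0.0, -0.0, -1.0]]
ft_force: [-0.7, 0.3, -2.9]
gripper_width: 0.0498
grip_force: 36.7
```

Call:
{"fn": "send_rows", "kwargs": {
  "deltas": [
    [0,0,-8,0,44],
    [0,0,-25,0,44],
    [0,0,-45,0,44],
    [0,0,-62,0,44],
    [0,0,-72,0,44],
    [0,10,-75,0,44],
    [0,30,-75,0,44],
    [0,60,-75,0,44],
    [0,95,-75,0,44],
    [0,130,-75,0,44]
  ]
}}

```text
t: 34.9
tool_pos: [0.483, -0.1654, 0.0989]
tcp_rot: [[1.0, 0.023, -0.001], [0.023, -1.0, 0.0], [-0.001, -0.0, -1.0]]
ft_force: [0.5, 0.9, -2.8]
gripper_width: 0.0495
grip_force: 37.1
```

Call:
{"fn": "send_rows", "kwargs": {
  "deltas": [
    [0,30,0,0,44],
    [0,55,0,0,44],
    [0,75,0,0,44],
    [0,90,0,0,44],
    [0,97,0,0,44],
    [0,99,10,0,44],
    [0,99,25,0,44],
    [0,99,38,0,44],
    [0,99,45,0,44],
    [0,99,45,0,44]
  ]
}}

```text
t: 35.9
tool_pos: [0.4844, -0.2611, 0.0522]
tcp_rot: [[1.0, 0.023, -0.004], [0.023, -1.0, 0.003], [-0.004, -0.003, -1.0]]
ft_force: [-0.1, -0.1, -4.2]
gripper_width: 0.0493
grip_force: 37.1
```

```bash
python3 - <<'E'
from h import *
import cv2
s=get_state();print(s["t"],s["tool_pos"],s["ft_force"],s["gripper_width"])
a=optics.camera("scene")[120:260,120:260];b=optics.camera("side")[270:480,220:430]
f=lambda x:cv2.resize(x[:,:,::-1],(400,400),interpolation=2)
cv2.imwrite("pics/p7.png",np.clip(np.hstack([f(a),f(b)])*1.6,0,255).astype(np.uint8))
E
```

```text
35.9 [ 0.48441014 -0.26109847  0.05222054] [-0.09684137 -0.08061613 -4.16125399] 0.04927583958666514
```

View pics/p7.png

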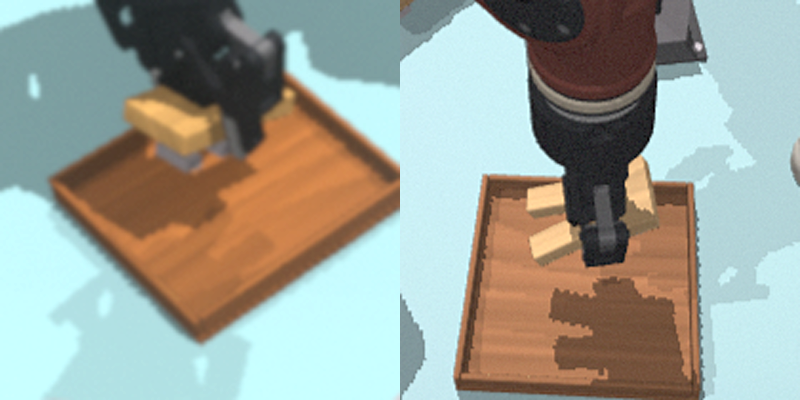

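Call:
{"fn": "send_rows", "kwargs": {
  "deltas": [
    [0,0,5,0,44],
    [0,0,12,0,44],
    [0,0,19,0,44],
    [0,0,26,0,44],
    [0,0,31,0,44],
    [0,0,34,0,44],
    [0,0,36,0,44],
    [0,0,38,0,44],
    [0,0,38,0,44],
    [0,0,38,0,44]
  ]
}}

```text
t: 37.0
tool_pos: [0.4863, -0.2631, 0.0169]
tcp_rot: [[1.0, 0.022, 0.0], [0.022, -1.0, -0.0], [0.0, 0.0, -1.0]]
ft_force: [0.5, -0.4, -2.5]
gripper_width: 0.0494
grip_force: 37.1
```

Call:
{"fn": "send_rows", "kwargs": {
  "deltas": [
    [0,0,0.5,0,44],
    [0,0,1,0,44],
    [0,0,1.5,0,44],
    [0,0,2,0,44],
    [0,0,2.5,0,44],
    [0,0,3,0,44],
    [0,0,3.5,0,44],
    [0,0,4,0,44],
    [0,0,4,0,44],
    [0,0,4,0,44]
  ]
}}

```text
t: 38.0
tool_pos: [0.4861, -0.263, 0.0127]
tcp_rot: [[1.0, 0.022, -0.0], [0.022, -1.0, 0.0], [-0.0, -0.0, -1.0]]
ft_force: [-0.0, -0.3, -2.9]
gripper_width: 0.0499
grip_force: 37.1
```

Call:
{"fn": "send_rows", "kwargs": {
  "deltas": [
    [0,0,0.5,0,44],
    [0,0,1,0,44],
    [0,0,1.5,0,44],
    [0,0,2,0,44],
    [0,0,2.5,0,44],
    [0,0,3,0,44],
    [0,0,3.5,0,44],
    [0,0,4,0,44],
    [0,0,4,0,44],
    [0,0,4,0,44]
  ],
  "newtons": 20
}}

```text
t: 39.0
tool_pos: [0.4861, -0.263, 0.0088]
tcp_rot: [[1.0, 0.022, -0.0], [0.022, -1.0, 0.0], [-0.0, -0.0, -1.0]]
ft_force: [-0.1, 0.7, -2.0]
gripper_width: 0.0497
grip_force: 37.1
```

Call:
{"fn": "send_rows", "kwargs": {
  "deltas": [
    [0,0,0.5,0,44],
    [0,0,1,0,44],
    [0,0,1.5,0,44],
    [0,0,2,0,44],
    [0,0,2.5,0,44],
    [0,0,3,0,44],
    [0,0,3.5,0,44],
    [0,0,4,0,44],
    [0,0,4,0,44],
    [0,0,4,0,44]
  ]
}}

```text
t: 40.0
tool_pos: [0.4861, -0.263, 0.0047]
tcp_rot: [[1.0, 0.022, -0.0], [0.022, -1.0, 0.0], [-0.0, -0.0, -1.0]]
ft_force: [0.7, -0.5, -2.9]
gripper_width: 0.0495
grip_force: 37.1
```

Call:
{"fn": "send_rows", "kwargs": {
  "deltas": [
    [0,0,0.5,0,44],
    [0,0,1,0,44],
    [0,0,1.5,0,44],
    [0,0,2,0,44],
    [0,0,2.5,0,44],
    [0,0,3,0,44],
    [0,0,3,0,44],
    [0,0,3,0,44],
    [0,0,3,0,44],
    [0,0,3,0,44]
  ]
}}

```text
t: 41.0
tool_pos: [0.4861, -0.263, 0.0018]
tcp_rot: [[1.0, 0.022, 0.0], [0.022, -1.0, -0.0], [0.0, 0.0, -1.0]]
ft_force: [-0.2, -0.1, -3.0]
gripper_width: 0.0495
grip_force: 37.1
```

Call:
{"fn": "send_rows", "kwargs": {
  "deltas": [
    [0,0,0.5,0,44],
    [0,0,1,0,44],
    [0,0,1.5,0,44],
    [0,0,2,0,44],
    [0,0,2.5,0,44],
    [0,0,3,0,44],
    [0,0,3,0,44],
    [0,0,3,0,44],
    [0,0,3,0,44],
    [0,0,3,0,44]
  ]
}}

```text
t: 42.0
tool_pos: [0.4861, -0.263, -0.0012]
tcp_rot: [[1.0, 0.022, 0.0], [0.022, -1.0, -0.0], [0.0, 0.0, -1.0]]
ft_force: [0.1, -0.2, -3.3]
gripper_width: 0.0492
grip_force: 37.1
```

Call:
{"fn": "send_rows", "kwargs": {
  "deltas": [
    [0,0,0.5,0,44],
    [0,0,1,0,44],
    [0,0,1.5,0,44],
    [0,0,2,0,44],
    [0,0,2.5,0,44],
    [0,0,3,0,44],
    [0,0,3,0,44],
    [0,0,3,0,44],
    [0,0,3,0,44],
    [0,0,3,0,44]
  ]
}}

```text
t: 43.0
tool_pos: [0.4861, -0.263, -0.0042]
tcp_rot: [[1.0, 0.022, 0.0], [0.022, -1.0, -0.0], [0.0, 0.0, -1.0]]
ft_force: [-0.2, -0.2, -2.9]
gripper_width: 0.0495
grip_force: 37.1
```

Call:
{"fn": "send_rows", "kwargs": {
  "deltas": [
    [0,0,0.5,0,44],
    [0,0,1,0,44],
    [0,0,1.5,0,44],
    [0,0,2,0,44],
    [0,0,2.5,0,44],
    [0,0,3,0,44],
    [0,0,3,0,44],
    [0,0,3,0,44],
    [0,0,3,0,44],
    [0,0,3,0,44]
  ]
}}

```text
t: 44.0
tool_pos: [0.4861, -0.263, -0.0072]
tcp_rot: [[1.0, 0.022, 0.0], [0.022, -1.0, -0.0], [0.0, 0.0, -1.0]]
ft_force: [0.3, 0.3, -3.8]
gripper_width: 0.0497
grip_force: 37.1
```

Call:
{"fn": "send_rows", "kwargs": {
  "deltas": [
    [0,0,0.5,0,44],
    [0,0,1,0,44],
    [0,0,1.5,0,44],
    [0,0,2,0,44],
    [0,0,2.5,0,44],
    [0,0,3,0,44],
    [0,0,3,0,44],
    [0,0,3,0,44],
    [0,0,3,0,44],
    [0,0,3,0,44]
  ]
}}

```text
t: 45.0
tool_pos: [0.4863, -0.2631, -0.0089]
tcp_rot: [[1.0, 0.022, -0.0], [0.022, -1.0, 0.0], [-0.0, -0.0, -1.0]]
ft_force: [-3.5, 2.2, 7.5]
gripper_width: 0.0492
grip_force: 38.4
```

Call:
{"fn": "send_rows", "kwargs": {
  "deltas": [
    [0,0,0,0,50],
    [0,0,0,0,48],
    [0,0,0.3,0,47],
    [0,0,0.6,0,47],
    [0,0,0.9,0,47],
    [0,0,1.2,0,47],
    [0,0,1.5,0,47],
    [0,0,1.8,0,47],
    [0,0,2,0,47],
    [0,0,2,0,47]
  ],
  "newtons": 20
}}

```text
t: 46.0
tool_pos: [0.4875, -0.2634, -0.0094]
tcp_rot: [[1.0, 0.022, 0.001], [0.022, -1.0, -0.0], [0.001, 0.0, -1.0]]
ft_force: [-3.3, 5.0, 16.0]
gripper_width: 0.0497
grip_force: 22.1
```

Call:
{"fn": "send_rows", "kwargs": {
  "deltas": [
    [0.6,0,0,0,47],
    [1.2,0,0,0,47],
    [1.8,0,0.2,0,47],
    [2.4,0,0.4,0,47],
    [3,0,0.6,0,47],
    [3.6,0,0.8,0,47],
    [4.2,0,1,0,47],
    [4.8,0,1.2,0,47],
    [5.4,0,1.4,0,47],
    [6,0,1.6,0,47]
  ]
}}

```text
t: 47.0
tool_pos: [0.4931, -0.2633, -0.0118]
tcp_rot: [[1.0, 0.022, 0.001], [0.022, -1.0, -0.0], [0.001, 0.0, -1.0]]
ft_force: [-2.0, 3.6, 11.8]
gripper_width: 0.0498
grip_force: 22.7
```

```bash
python3 - <<'E'
from h import *
import cv2
# brightness-based wood mask: pin (bright orange) vs tray (dark brown)
for n,roi in (("side",(270,400,260,400)),("scene",(130,220,150,240))):
    w=optics.camera(n);cv2.imwrite(f"pics/n_{n}.png",w[:,:,::-1])
    r0,r1,c0,c1=roi;h=cv2.cvtColor(w[r0:r1,c0:c1],cv2.COLOR_RGB2HSV)
    m=cv2.inRange(h,(10,80,130),(28,255,255));k,l,st,ce=cv2.connectedComponentsWithStats(m)
    for i in range(1,k):
        if st[i][4]>25:
            p=np.argwhere(l==i)[:,::-1]+[c0,r0]; box=cv2.minAreaRect(p.astype(np.float32))
            print(n,(st[i]+[c0,r0,0,0,0]).tolist(),np.round(cv2.boxPoints(box),0).tolist())
E
```

```text
side [343, 379, 14, 21, 197] [[340.0, 381.0], [352.0, 379.0], [356.0, 399.0], [344.0, 401.0]]
side [293, 387, 22, 13, 236] [[292.0, 389.0], [313.0, 387.0], [314.0, 398.0], [293.0, 400.0]]
scene [222, 170, 14, 9, 74] [[221.0, 174.0], [232.0, 167.0], [235.0, 173.0], [224.0, 180.0]]
scene [221, 177, 19, 14, 115] [[220.0, 187.0], [239.0, 176.0], [242.0, 182.0], [223.0, 192.0]]
scene [169, 185, 26, 14, 192] [[167.0, 191.0], [171.0, 182.0], [195.0, 191.0], [192.0, 200.0]]
scene [213, 197, 18, 14, 93] [[209.0, 203.0], [226.0, 192.0], [231.0, 199.0], [214.0, 210.0]]
```

Call:
{"fn": "send_rows", "kwargs": {
  "deltas": [
    [0.6,0,0.2,0,47],
    [1.2,0,0.5,0,47],
    [1.8,0,0.8,0,47],
    [2.4,0,1.1,0,47],
    [3,0,1.4,0,47],
    [3.6,0,1.7,0,47],
    [4.2,0,2,0,47],
    [4.8,0,2.3,0,47],
    [5.2,0,2.6,0,47],
    [5.2,0,2.6,0,47]
  ]
}}

```text
t: 48.1
tool_pos: [0.4985, -0.2631, -0.0147]
tcp_rot: [[1.0, 0.022, 0.002], [0.022, -1.0, -0.0], [0.002, 0.0, -1.0]]
ft_force: [-0.7, 3.5, 10.3]
gripper_width: 0.0499
grip_force: 23.3
```

```bash
cat >tl.py <<'E'
from h import *
import cv2
S,D=[optics.camera(n) for n in ("scene","side")]
cv2.imwrite("pics/n2_scene.png",S[:,:,::-1]);cv2.imwrite("pics/n2_side.png",D[:,:,::-1])
h=cv2.cvtColor(D,cv2.COLOR_RGB2HSV);m=cv2.inRange(h,(10,80,130),(28,255,255))[340:440,270:380]
for r in m[::2]: print("".join("#" if v else "." for v in r))
E
python3 tl.py
```

```text
..............................................................................................................
..............................................................................................................
..............................................................................................................
..............................................................................................................
..............................................................................................................
..............................................................................................................
..............................................................................................................
..............................................................................................................
..............................................................................................................
.....................................................................................................
[... 3749 characters left out ...]
..................................
..............................................................................................................
..............................................................................................................
..............................................................................................................
..............................................................................................................
..............................................................................................................
..............................................................................................................
```

Call:
{"fn": "send_rows", "kwargs": {
  "deltas": [
    [0.3,0,0.2,0,47],
    [0.6,0,0.4,0,47],
    [0.9,0,0.6,0,47],
    [1.2,0,0.8,0,47],
    [1.5,0,1,0,47],
    [1.5,0,1,0,47],
    [1.5,0,1,0,47],
    [1.5,0,1,0,47],
    [1.5,0,1,0,47],
    [1.5,0,1,0,47]
  ]
}}

```text
t: 49.2
tool_pos: [0.4992, -0.2631, -0.0151]
tcp_rot: [[1.0, 0.023, -0.0], [0.023, -1.0, -0.0], [-0.0, 0.0, -1.0]]
ft_force: [-5.6, 4.5, 16.0]
gripper_width: 0.0496
grip_force: 24.0
```

Call:
{"fn": "send_rows", "kwargs": {
  "deltas": [
    [-0.3,-0.2,-0.6,0,47],
    [-0.8,-0.4,-1.2,0,47],
    [-1.3,-0.6,-1.7,0,47],
    [-1.3,-0.6,-1.7,0,47],
    [-1.3,-0.6,-1.7,0,49],
    [-1.3,-0.6,-1.7,0,50],
    [-1.3,-0.6,-1.7,0,52],
    [-1.3,-0.6,-1.7,0,56],
    [-1.3,-0.6,-1.7,0,62],
    [-1.3,-0.6,-1.7,0,70]
  ]
}}

```text
t: 50.2
tool_pos: [0.4967, -0.2617, -0.0164]
tcp_rot: [[1.0, 0.022, -0.001], [0.022, -1.0, 0.001], [-0.001, -0.001, -1.0]]
ft_force: [0.2, 0.4, -0.7]
gripper_width: 0.07
grip_force: 0.0
```

Call:
{"fn": "send_rows", "kwargs": {
  "deltas": [
    [0,0,0,0,76],
    [0,0,0,0,80],
    [0,0,-2,0,80],
    [0,0,-6,0,80],
    [0,0,-14,0,80],
    [0,0,-28,0,80],
    [0,0,-48,0,80],
    [0,0,-72,0,80],
    [0,0,-100,0,80],
    [0,0,-130,0,80]
  ]
}}

```text
t: 51.2
tool_pos: [0.4974, -0.2621, 0.1163]
tcp_rot: [[1.0, 0.022, 0.0], [0.022, -1.0, -0.0], [0.0, 0.0, -1.0]]
ft_force: [0.6, -0.2, 0.5]
gripper_width: 0.0802
grip_force: 0.0
```

Call:
{"fn": "send_rows", "kwargs": {
  "deltas": [
    [0,0,-15,0,80],
    [0,10,-25,0,80],
    [0,30,-30,0,80],
    [0,60,-30,0,80],
    [0,90,-30,0,80],
    [0,120,-30,0,80],
    [0,150,-30,0,80],
    [0,170,-30,0,80],
    [0,180,-30,0,80],
    [0,180,-30,0,80]
  ]
}}

```text
t: 52.2
tool_pos: [0.5003, -0.4438, 0.1427]
tcp_rot: [[1.0, 0.02, -0.002], [0.02, -1.0, 0.001], [-0.002, -0.001, -1.0]]
ft_force: [0.1, -0.1, 0.6]
gripper_width: 0.0796
grip_force: 0.0
```

```bash
sed -i 's/\[340:440,270:380\]/[340:440,270:380]/; s/n2_/n3_/g' tl.py; python3 tl.py | sed -n '10,45p'; python3 - <<'E'
import cv2,numpy as np
from h import *
# pad (black) corners blob in both views, in the tray
for n,(r0,r1,c0,c1) in (("side",(340,460,265,375)),("scene",(140,235,140,262))):
    w=cv2.imread(f"pics/n3_{n}.png")[r0:r1,c0:c1];m=(w.max(2)<45).astype(np.uint8)
    k,l,st,ce=cv2.connectedComponentsWithStats(m)
    for i in range(1,k):
        if st[i][4]>40: print(n,(st[i]+[c0,r0,0,0,0]).tolist(),(ce[i]+[c0,r0]).round(1))
s=get_state();print(s["t"],s["tool_pos"],s["ft_force"])
E
```

```text
..............................................................................................................
..............................................................................................................
..............................................................................................................
..............................................................................................................
..............................................................................................................
..............................................................................................................
..............................................................................................................
..............................................................................................................
..............................................................................................................
.....................................................................................................
[... 2364 characters left out ...]
.......................................................................................
##################............................................................................................
####################..........................................................................................
#####################.........................................................................................
#######################.......................................................................................
side [265, 364, 95, 96, 4023] [309.4 415.1]
scene [178, 171, 24, 21, 273] [190.  181.5]
52.3 [ 0.50085508 -0.44161623  0.14312143] [-0.5403182  -0.29868054 -0.00062309]
```

Call:
{"fn": "send_rows", "kwargs": {
  "deltas": [
    [0,-10,-30,0,80],
    [0,-45,-60,0,80],
    [0,-85,-80,0,80],
    [0,-130,-80,0,80],
    [0,-175,-80,0,80],
    [0,-220,-80,0,80],
    [0,-265,-80,0,80],
    [0,-310,-80,0,80],
    [0,-350,-80,0,80],
    [0,-370,-80,0,80]
  ]
}}

```text
t: 53.3
tool_pos: [0.4919, -0.0679, 0.224]
tcp_rot: [[1.0, 0.027, -0.001], [0.027, -1.0, 0.002], [-0.0, -0.002, -1.0]]
ft_force: [-0.2, -0.6, 0.2]
gripper_width: 0.0805
grip_force: 0.0
```

```bash
sed -i 's/n3_/n4_/g' tl.py; python3 tl.py | sed -n '14,44p'; python3 - <<'E'
import cv2,numpy as np
from h import *
for n,(r0,r1,c0,c1) in (("side",(340,460,270,370)),("scene",(140,235,140,262))):
    w=cv2.imread(f"pics/n4_{n}.png")[r0:r1,c0:c1];m=(w.max(2)<45).astype(np.uint8)
    k,l,st,ce=cv2.connectedComponentsWithStats(m)
    for i in range(1,k):
        if st[i][4]>40: print(n,(st[i]+[c0,r0,0,0,0]).tolist(),(ce[i]+[c0,r0]).round(1))
s=get_state();print(s["t"],s["tool_pos"])
E
```

```text
..............................................................................................................
..............................................................................................................
..............................................................................................................
..............................................................................................................
..............................................................................................................
..............................................................................................................
..............................................................................................................
..............................................................................................................
..............................................................................................................
.......................................................###...........................................
[... 1770 characters left out ...]
...............
..............................................................................................................
..............................................................................................................
..............................................................................................................
..............................................................................................................
..............................................................................................................
side [321, 383, 27, 27, 577] [333.9 396.1]
scene [177, 170, 25, 22, 301] [189.9 181.2]
53.4 [ 0.49221347 -0.06855981  0.22407002]
```

```bash
python3 - <<'E'
import cv2,numpy as np
from h import *
print(tri((189.9,181.2),(333.9,396.1)))
w=cv2.imread("pics/n4_side.png");h=cv2.cvtColor(w,cv2.COLOR_BGR2HSV)
print(h[390,300],h[395,355],h[440,300],h[385:420:5,310].tolist())
m=cv2.inRange(h,(14,80,40),(28,255,255))[370:430,280:380]
for r in m[::2]: print("".join("#" if v else "." for v in r))
E
```

```text
(array([ 502.03512461, -264.10885829,   50.24594996]), np.float64(1.084682660698163))
[ 16 105 126] [ 16 102  80] [ 11 127  58] [[12, 126, 91], [16, 104, 125], [16, 102, 80], [17, 104, 64], [12, 118, 56], [17, 107, 74], [17, 100, 79]]
......#............#......#...............#........#..#.........#.......##.........##...............
............................#.................#...##.................#.......#.....#......#.........
..#..............#..................#.#..............................#..............................
........................................................#...........................................
............................................................#............#..........................
...........................................#................#..........#..#.##................#.....
...........................................................####################.....................
...........................................###############.......##############.....#........#......
.................#########################...............
[... 1464 characters left out ...]
.#..........#############################################.###########.#######.........#.......
..................######################################################.#..#...#.##...........#....
........##..#......######################....########.#..##.#............#..................#.......
...................###################................#........#....................................
....................######.....#...............................................#....................
...........#.#.......#.............#.#....#............................#.....................#......
..........................#....#........................................#......#....................
```

```bash
python3 -c "
from bench import robot; print(robot.sign_off())"
```

```text
the job is handed in; nothing more can be done
None
```

The middle-sized pin was slid off the mount with its pad held down (peak push about 15 N), lifted out, set level on its foot in the tray, and the job was handed in at about 53 s with the arm clear.

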